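# Serve the red chocolates from the tipping carousel

## Task

Turn the chocolate carousel (it has a square knob on top) until the compartment with the two red chocolates faces the chute, then tip it (it has a lifting bar at the back) so that both red ones roll down into the bowl. Lower it gently back to level rather than letting it drop, and let go. All other chocolates stay in the carousel, and the bowl, lemon, garlic and mug stay where they are.

Things in the scene. Friction and masses are not known exactly. Their poses are not given: they have to be found in the camera images.
- stand: Fixed dark wooden stand of the chocolate carousel, base 272 x 200 x 14 mm. Origin on the worktop straight below the turning axis; z up, +y points level towards chute and bowl. In its frame the tilt axis is the line y = 60, z = 150 mm, parallel to x, between two posts (12 mm thick, 34 mm deep, 169 mm high) at x = +-127 mm.
- tipper (a joint): Tilt of the whole carousel (tray, ring wall, chute, wheel). 0 = level on its rear post; grows as the bar is raised and the chute sinks; hard stop at 0.70 rad. Its weight (about 0.9 kg in all, 2 to 5 N at the bar) takes it back to level, and it drops if let go. Chocolates may stay put below 0.5 rad and roll out beyond 0.6 rad; allow a second.
- bar (a point): Middle of the lifting bar: dark wooden round bar 12 mm thick, 110 mm long, along the stand's x, on the side away from the chute, held at its ends by two arms. In the stand's frame at level (0, -160, 195) mm; swings about the tilt axis and may turn between fingers. The ring wall's outside is 45 mm away. Frame: x along the bar, z up at level, turns with the tilt.
- knob (a point): Centre of the square dark wooden knob on the wheel's axis: 30 x 30 mm, 32 mm high, flat sides facing its own x and y; 212 mm above the worktop at level. It turns with the wheel, over a full turn either way, against friction of 0.05 N m, and stays where it is left. Compartment middles lie along this frame's +x, +y, -x, -y; dividers half-way between.
- wheel: White wheel (radius 101 mm), four equal open compartments parted by dividers 27 mm high; origin on its axis, at its floor; turns with the knob. Round it a fixed ring wall (inner radius 104 mm, 28 mm above the floor) with one gap, 48 degrees wide, at the chute, where a sill stands 2 mm above the floor. Bring a compartment's middle within 15 degrees of the chute, or the neighbour may empty too. Turn smoothly.
- chute_tip (a point): Middle of the outer end of the steel chute (about 70 mm wide), fixed to the tipping tray; 170 mm from the turning axis towards the bowl and 140 mm above the worktop when level.
- bowl_in (a point): Centre of the inner floor of the loose white bowl (150 mm across the rim, 50 mm high) that stands under the end of the chute.
- lemon: Loose yellow lemon, a bystander. Origin under its centre.
- garlic: Loose garlic bulb, a bystander. Origin under its centre.
- mug: Loose white mug with grey dots, 91 mm high, a bystander.
- red_1: First red foil-wrapped chocolate, a slightly faceted ball of 30 mm, 10 to 21 g; origin at its centre. The two red ones start in one compartment of the wheel.
- red_2: Second red foil-wrapped chocolate, a slightly faceted ball of 30 mm, 10 to 21 g; origin at its centre. The two red ones start in one compartment of the wheel.
- blue_1: First blue foil-wrapped chocolate, a slightly faceted ball of 30 mm, 10 to 21 g; origin at its centre. The two blue ones start in one compartment of the wheel.
- blue_2: Second blue foil-wrapped chocolate, a slightly faceted ball of 30 mm, 10 to 21 g; origin at its centre. The two blue ones start in one compartment of the wheel.
- green_1: First green foil-wrapped chocolate, a slightly faceted ball of 30 mm, 10 to 21 g; origin at its centre. The two green ones start in one compartment of the wheel.
- green_2: Second green foil-wrapped chocolate, a slightly faceted ball of 30 mm, 10 to 21 g; origin at its centre. The two green ones start in one compartment of the wheel.
- gold_1: First gold foil-wrapped chocolate, a slightly faceted ball of 30 mm, 10 to 21 g; origin at its centre. The two gold ones start in one compartment of the wheel, the one at the chute.
- gold_2: Second gold foil-wrapped chocolate, a slightly faceted ball of 30 mm, 10 to 21 g; origin at its centre. The two gold ones start in one compartment of the wheel, the one at the chute.

How it is judged:
On the way, in this order (a step that is already met when the one before it is completed fails the run):
1. both red chocolates are brought round to the chute side with the carousel level (y of each of red_1, red_2 in the frame of stand above 0.022 m and height (world z) of each of red_1, red_2 above 0.15 m and value of joint tipper below 0.1 rad), for 0.2 s.
2. the carousel is tipped well down (value of joint tipper above 0.4 rad), for 0.1 s.
At the end, for the whole second after the job is handed in: Both red chocolates lie at rest in the upright bowl (within 65 mm of its middle, below 55 mm height); the blue, green and gold ones are all in the wheel (within 100 mm of its axis, above its floor); the carousel is level (tilt under 0.05 rad) and released (horizontal distance between each of red_1, red_2 and bowl_in below 0.065 m and height (world z) of each of red_1, red_2 below 0.055 m and horizontal distance between each of blue_1, blue_2, green_1, green_2, gold_1, gold_2 and knob below 0.1 m and height (world z) of each of blue_1, blue_2, green_1, green_2, gold_1, gold_2 above 0.15 m and value of joint tipper below 0.05 rad and angle between bowl_in's own z axis and vertical below 0.15 rad and linear speed of each of red_1, red_2 below 0.05 m/s); the robot touches nothing.
It fails at once if the carousel is let drop: its tilt falls faster than 1.8 rad/s (velocity of joint tipper below -1.8 rad/s).
It fails at once if the bowl is pushed more than 30 mm from its place (distance of bowl_in from where it was at the start of the episode above 0.03 m).
It fails at once if the lemon, garlic or mug is moved more than 30 mm (distance of any of lemon, garlic, mug from where it was at the start of the episode above 0.03 m).
It also fails if it takes over 72 s, if anything falls off the work surface, if the arm or the gripper's body presses on something with over 40 N, if the wrist force passes 120 N, or if a joint passes its speed limit or range.

## Robot

A 6-joint arm with a two-finger parallel gripper is mounted at the origin on a cart in front of the work surface, level with it; the furniture and walls round the work are solid. World frame = base frame: x ahead of the robot, y to its left, z up, the work surface at z = 0. Lengths are in m, angles in rad, forces in N, time in s.
With the tool pointing down it reaches from about 0.325 to 0.75 m from the base axis. Payload 7.6 kg.
Tool frame: the origin (TCP) lies on the front face of the gripper's body, between the roots of the fingers; the fingertips stand 73 mm ahead of it and the grasp point (between the pads) lies 54 mm ahead of it; z points along the fingers, y is the line along which they close (so a half turn about z gives the same grasp; the last joint's range is limited). The gripper opens to 85 mm and grips with 20 to 120 N. Pads are 22 mm wide; open, the fingers measure 114 mm over their backs; the gripper's body (76 mm by 85 mm) begins 54 mm behind the grasp point. The pads swing forward as they close: fully open they stand 13 mm farther back than shut.
Start: joints at [1.2, 0.052, 1.401, -0, 1.689, -0.07], TCP at [0.156, 0.501, 0.304] pointing down, gripper open.
Joint ranges: [-2.9, 2.9], [-0.91, 2.17], [0.12, 2.37], [-1.06, 4.2], [0.26, 2.73], [-2.93, 2.93]. Speed limits (rad/s): [2.57, 2.57, 3.01, 3.14, 3.14, 3.14].

## Interface

Orientations are given as [roll, pitch, yaw] about the fixed x, y, z axes, in that order (R = Rz(yaw) Ry(pitch) Rx(roll)).
In Python, from workcell import monitor, imaging, order gives the robot as it stands. The module is installed in compiled form; this text tells all that it offers.
- The arm moves only by the tool apply_moves, never from a script. Its argument "moves" is a list of rows, each a list of 3 entries, a list of its own where there are three numbers: the opening, from 0 (shut) to 1 (fully open), then the shift along the tool's x, y, z as a fraction of full scale, then the turn, a rotation vector about the tool's x, y, z as a fraction of full scale. In form: [[gripper, [dx, dy, dz], [rx, ry, rz]], ...]. A call has 1 to 10 rows; each row shifts and turns the commanded pose from where the row before left it, along the tool's axes as they then stand; what a row does not reach is not made up. Full scale, the value 1, is 0.25 m for a shift and pi/2 rad for a turn. A row lasts 1/10 s, in which the tool goes at most 50 mm and 8.59 degrees, less where a joint would pass 70% of its speed; a pose out of reach is approached as far as the arm can. A call with a number of a shift or a turn outside -1 to 1 is refused whole. A call with a gripper value outside its range is refused whole. The fingers move at their own pace and stop on an object; "grip_force" is the grip in N (left out, the last holds). Time passes only in rows, so rows that do not move let the fingers close. It gives the time, the measured TCP pose, the force, the opening and the grip force at its end, in the units of the state.
- monitor.state(): the state, without advancing time (a new reading comes with each control period).
- imaging.camera(name): name is "scene" or "top" or "wrist"; returns a dict with "color" (400x640x3 uint8, blue, green, red), "fx", "fy", "cx", "cy" (pixels), "k1" (the pictures are not rectified: a ray, as slopes to the right and down, at radius r is drawn at 1 + k1 r^2 times it, then the intrinsics apply), "R" (3x3) and "t" (3): a world point X has camera coordinates R X + t; the wrist camera has in their place "mount" (4x4, takes a point from camera to tool coordinates, whose origin is the TCP and whose axes are the flange's). Camera axes: x right, y down, z forward; pixel columns grow to the right and rows downward; lengths in m; the calibration is good to about 2 mm. A picture is of the moment at which its call begins: read the wrist's pose just before it. There is no depth.
- order.sign_off(): hands the job in; it is judged then, once.
The state is a dict: "t": time; "q": joint angles; "joint_vel": joint speeds; "tau": joint torques, N m; "ee_pos": TCP position; "eef_rot": TCP orientation; "ft_force": force on the tool from outside, world axes, zero at the start; "wrist_torque": the same for the moment, N m; "grip_width": finger opening in m; "finger_force": force on a finger pad.
Only numpy, scipy, OpenCV 4.12 (cv2) and the standard library are available. Lean on these libraries where they do the work, as an engineer would, in place of code of your own. Each camera call takes 0.05 s, during which the arm holds its last target. There are 200 camera calls.

## Working session

There is one attempt and no reset: what is moved stays moved. The work goes in short steps, Python scripts to look and compute and a tool call to move; the robot and the scene stay as the last step left them, time stands still between calls to the robot, and variables do not carry over. Pictures are saved under pics/ and viewed, at most 10 in all, crops included, and the job is handed in when it is done.

Besides the shell and the picture viewer there is one more tool, called after "Emit:" by a JSON object that holds its "op" and its "data". apply_moves: Moves the arm, as the interface text tells. Its arguments: {"type":"object","properties":{"moves":{"type":"array","items":{"type":"array"}},"grip_force":{"type":"number"}},"required":["moves"]}

```bash
mkdir -p pics; cat > h.py <<'E'
import numpy as np, cv2
from workcell import monitor, imaging, order
from scipy.spatial.transform import Rotation as Ro
def K(c): return np.array([[c["fx"],0,c["cx"]],[0,c["fy"],c["cy"]],[0,0,1.]]), np.array([c["k1"],0,0,0.])
def ext(c,s=None):
    if "R" in c: return np.array(c["R"]),np.array(c["t"])
    M=np.array(c["mount"]); Rt=Ro.from_euler("xyz",s["eef_rot"]).as_matrix()
    Rw=Rt@M[:3,:3]; o=Rt@M[:3,3]+np.array(s["ee_pos"]); return Rw.T,-Rw.T@o
def ray(c,uv,s=None):
    k,d=K(c);R,t=ext(c,s)
    n=cv2.undistortPoints(np.array([[uv]],float),k,d)[0,0]
    v=R.T@np.array([n[0],n[1],1]); return -R.T@t, v/np.linalg.norm(v)
def onz(c,uv,z,s=None):
    o,v=ray(c,uv,s); return o+v*(z-o[2])/v[2]
def tri(*rs):
    A=0;b=0
    for o,v in rs:
        P=np.eye(3)-np.outer(v,v);A=A+P;b=b+P@o
    X=np.linalg.solve(A,b); return X,[float(np.linalg.norm((np.eye(3)-np.outer(v,v))@(X-o))) for o,v in rs]
def proj(c,X,s=None):
    k,d=K(c);R,t=ext(c,s)
    return cv2.projectPoints(np.atleast_2d(np.array(X,float)),cv2.Rodrigues(R)[0],t,k,d)[0][:,0]
E
python3 - <<'E'
from h import *
s=monitor.state();print(s)
for n in("scene","top"):
    c=imaging.camera(n);cv2.imwrite(f"pics/{n}0.png",c["color"]);R,t=ext(c);print(n,-R.T@t,R[2])
E
```

```text
{'t': 0.0, 'q': array([ 1.19968762e+00,  5.28415399e-02,  1.40177525e+00, -4.73477940e-05,
        1.68858444e+00, -7.02914207e-02]), 'joint_vel': array([-0.00152423, -0.00057381,  0.00122554,  0.00064373,  0.0003965 ,
       -0.00021967]), 'tau': array([ 1.29124834e-03, -3.81669438e+01, -3.60182655e+01, -1.76095096e-06,
        6.22168111e-03, -6.82386968e-06]), 'ee_pos': array([0.15546965, 0.50124632, 0.30304433]), 'eef_rot': array([-3.13998474e+00, -6.60636834e-05,  2.84076979e+00]), 'ft_force': array([-0.02972739, -0.41368117, -0.11601142]), 'wrist_torque': array([ 0.02614203, -0.02683963,  0.02706925]), 'finger_force': 0.0, 'grip_width': 0.08523882389112003}
scene [0.08078118 0.55686573 0.93465924] [ 0.44995747 -0.52315748 -0.72377104]
top [ 0.34572879 -0.00281929  1.49660736] [ 0.17047971  0.00271135 -0.98535746]
```

View pics/scene0.png

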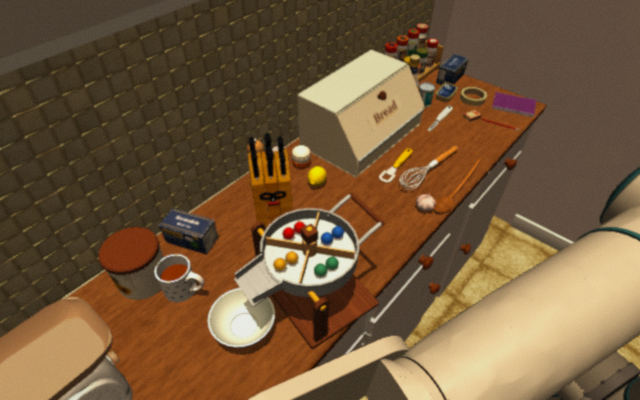

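View pics/top0.png

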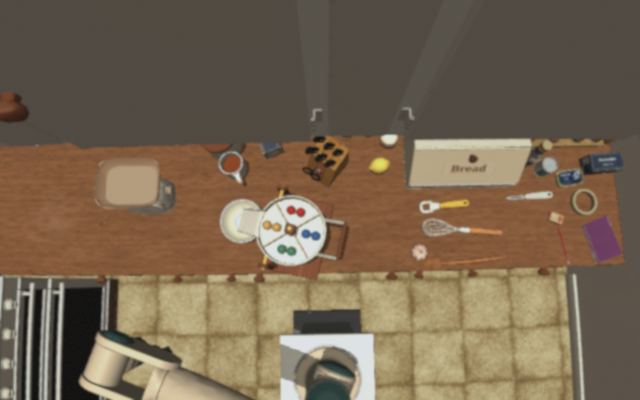

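The scene view shows the carousel with its knob at (310,234), the chute at (258,280) and the bar at about (365,232). The top view shows the knob at (291,229), the bar at about (340,240) and the bowl at (240,220). Next I'll take an enlarged crop for exact pixels.

```bash
python3 - <<'E'
from h import *
a=cv2.imread("pics/scene0.png")[190:350,225:395];b=cv2.imread("pics/top0.png")[180:280,215:355]
a=cv2.resize(a,(400,376),interpolation=3);b=cv2.resize(b,(400,286),interpolation=3)
o=np.zeros((376,800,3),np.uint8);o[:,:400]=a;o[:286,400:]=b
cv2.imwrite("pics/crop0.png",o)
# masks
cs={}
for n in("scene","top"):
    c=imaging.camera(n);cs[n]=c;h=cv2.cvtColor(c["color"],cv2.COLOR_BGR2HSV)
    x0,x1,y0,y1=(225,395,190,350) if n=="scene" else (215,355,180,280)
    for nm,lo,hi in(("red",0,5),("gold",14,24),("green",60,90),("blue",100,125)):
        m=cv2.inRange(h,(lo,150 ,70),(hi,255,255));mm=np.zeros_like(m);mm[y0:y1,x0:x1]=m[y0:y1,x0:x1]
        k,_,st,ce=cv2.connectedComponentsWithStats(mm)
        for i in range(1,k):
            if st[i,4]>=15: print(n,nm,ce[i].round(1),st[i,2:],onz(c,ce[i],.175).round(3))
c=cs["top"];print("knob guess",onz(c,(291,229),.21),"lens",onz(c,(379,165),.02),onz(c,(419,251),.02),onz(c,(232,163),.05))
E
```

```text
scene red [273.1 202.7] [11  4 29] [0.643 0.066 0.175]
scene red [292.8 230.1] [ 22  17 183] [0.548 0.099 0.175]
scene gold [270.4 206. ] [ 42  37 783] [0.641 0.078 0.175]
scene gold [308.9 228.3] [ 7  6 35] [0.524 0.071 0.175]
scene gold [260.1 231. ] [ 7  8 44] [0.602 0.15  0.175]
scene gold [309.2 247.3] [ 88  21 480] [0.486 0.112 0.175]
scene gold [285.5 260.8] [ 24  19 234] [0.5   0.173 0.175]
scene gold [313.4 296.2] [12 12 90] [0.397 0.199 0.175]
scene gold [322.6 307.2] [ 7  6 28] [0.367 0.206 0.175]
scene blue [332.  234.6] [ 21  18 176] [0.472 0.05  0.175]
top red [290.7 209.6] [ 7  6 32] [0.556 0.104 0.175]
top red [300.1 211.7] [ 7  6 33] [0.549 0.074 0.175]
top gold [325.8 182.2] [12  7 56] [ 0.642 -0.008  0.175]
knob guess [0.49108102 0.10023998 0.21      ] lens [ 0.73610512 -0.19974786  0.02      ] [ 0.42746173 -0.3264384   0.02      ] [0.74584375 0.32008245 0.05      ]
```

View pics/crop0.png

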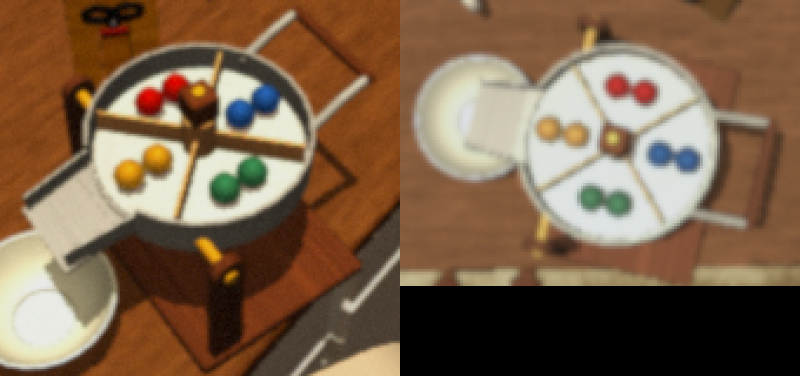

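The crop gives knob, bar-arm and pin pixels in both views. Red lies towards the wall and has to go about +90° (counter-clockwise from above) to reach the chute.

```bash
cat > m.py <<'E'
from h import *
S=lambda x,y:(225+x/2.353,190+y/2.353)
T=lambda x,y:(215+(x-400)/2.857,180+y/2.857)
s=imaging.camera("scene");t=imaging.camera("top")
P={}
for n,a,b in(("knob",(199,90),(614,138)),("barA",(293,12),(770,122)),("barB",(369,78),(748,224)),("pinA",(86,98),(589,38)),("pinB",(208,248),(543,228)),
  ("chuteL",(24,211),(482,81)),("chuteR",(70,270),(468,146)),("red1",(150,101),(617,86)),("red2",(175,87),(643,92)),("bowl",None,None)):
    if a is None: continue
    X,e=tri(ray(s,S(*a)),ray(t,T(*b)));P[n]=X;print(n,X.round(4),np.round(e,4))
bx=P["barA"]-P["barB"];print("bar len",np.linalg.norm(bx),"yaw of x",np.degrees(np.arctan2(bx[1],bx[0])),"mid",(P["barA"]+P["barB"])/2)
m=(P["barA"]+P["barB"])/2;d=P["knob"]-m;print("knob-bar",np.linalg.norm(d[:2]),np.degrees(np.arctan2(d[1],d[0])))
d=P["chuteL"]/2+P["chuteR"]/2-P["knob"];print("chute",np.linalg.norm(d[:2]),np.degrees(np.arctan2(d[1],d[0])))
for a,b in(((551,131),(575,133)),((617,86),(643,92)),((660,152),(687,160)),((591,197),(618,204))):
    q=(onz(t,T(*a),.175)+onz(t,T(*b),.175))/2-P["knob"];print("pair",np.degrees(np.arctan2(q[1],q[0])))
for a in((574,66),(698,100),(664,222),(538,192)): # divider ends
    q=onz(t,T(*a),.187)-P["knob"];print("div",np.degrees(np.arctan2(q[1],q[0])),np.linalg.norm(q[:2]))
E
python3 m.py
```

```text
knob [0.4919 0.1025 0.2268] [0.0006 0.0006]
barA [ 0.5102 -0.0629  0.1907] [0.0006 0.0006]
barB [ 0.3999 -0.0374  0.1926] [0.001 0.001]
pinA [0.6138 0.1362 0.1518] [0.0004 0.0004]
pinB [0.404  0.1879 0.1562] [0.0027 0.0027]
chuteL [0.57   0.2602 0.1342] [0.0006 0.0006]
chuteR [0.4954 0.2749 0.131 ] [0.0008 0.0008]
red1 [0.5565 0.1039 0.1627] [0. 0.]
red2 [0.5493 0.0751 0.1641] [0.0002 0.0002]
bar len 0.11330039505455218 yaw of x -13.01460106639853 mid [ 0.45504861 -0.05013706  0.19163069]
knob-bar 0.15703671966738966 76.43431834782282
chute 0.17000069939827914 76.10601009096682
pair 77.76035503663898
pair -13.238442327771452
pair -104.2623187181104
pair 166.81061538320486
div 28.925020319414052 0.0956923295204262
div -63.65494615443182 0.09868915748437533
div -150.1630627589052 0.10046515295328476
div 121.87779821581465 0.10018914852333255
```

```bash
cat > plan.py <<'E'
from h import *
def rows(p,yaw,n,g,p0=None,yaw0=None):
    s=monitor.state()
    R0=Ro.from_euler("xyz",s["eef_rot"]) if yaw0 is None else Ro.from_euler("xyz",[np.pi,0,np.radians(yaw0)])
    p0=np.array(s["ee_pos"] if p0 is None else p0)
    R1=Ro.from_euler("xyz",[np.pi,0,np.radians(yaw)])
    w=(R0.inv()*R1).as_rotvec();R=R0;d=(np.array(p)-p0)/n
    for i in range(n):
        if i%10==0:print("--")
        print([g,(R.inv().apply(d)/.25).round(3).tolist(),(w/n/(np.pi/2)).round(4).tolist()],end=",\n")
        R=R*Ro.from_rotvec(w/n)
E
python3 -c "
from plan import *
rows([.49,.1,.345],75,20,1)"
```

```text
--
[1, [-0.088, -0.057, -0.008], [-0.0, 0.0, 0.0488]],
[1, [-0.092, -0.05, -0.008], [-0.0, 0.0, 0.0488]],
[1, [-0.095, -0.043, -0.008], [-0.0, 0.0, 0.0488]],
[1, [-0.098, -0.035, -0.008], [-0.0, 0.0, 0.0488]],
[1, [-0.101, -0.028, -0.008], [-0.0, 0.0, 0.0488]],
[1, [-0.103, -0.02, -0.008], [-0.0, 0.0, 0.0488]],
[1, [-0.104, -0.012, -0.008], [-0.0, 0.0, 0.0488]],
[1, [-0.104, -0.004, -0.008], [-0.0, 0.0, 0.0488]],
[1, [-0.104, 0.004, -0.008], [-0.0, 0.0, 0.0488]],
[1, [-0.104, 0.012, -0.008], [-0.0, 0.0, 0.0488]],
--
[1, [-0.103, 0.02, -0.008], [-0.0, 0.0, 0.0488]],
[1, [-0.101, 0.028, -0.008], [-0.0, 0.0, 0.0488]],
[1, [-0.098, 0.035, -0.008], [-0.0, 0.0, 0.0488]],
[1, [-0.095, 0.043, -0.008], [-0.0, 0.0, 0.0488]],
[1, [-0.092, 0.05, -0.008], [-0.0, 0.0, 0.0488]],
[1, [-0.088, 0.057, -0.008], [-0.0, 0.0, 0.0488]],
[1, [-0.083, 0.063, -0.008], [-0.0, 0.0, 0.0488]],
[1, [-0.078, 0.069, -0.008], [-0.0, 0.0, 0.0488]],
[1, [-0.073, 0.075, -0.008], [-0.0, 0.0, 0.0488]],
[1, [-0.067, 0.081, -0.008], [-0.0, 0.0, 0.0488]],
```

Emit:
{"op": "apply_moves", "data": {"moves": [[1, [-0.088, -0.057, -0.008], [0, 0, 0.049]], [1, [-0.092, -0.05, -0.008], [0, 0, 0.049]], [1, [-0.095, -0.043, -0.008], [0, 0, 0.049]], [1, [-0.098, -0.035, -0.008], [0, 0, 0.049]], [1, [-0.101, -0.028, -0.008], [0, 0, 0.049]], [1, [-0.103, -0.02, -0.008], [0, 0, 0.049]], [1, [-0.104, -0.012, -0.008], [0, 0, 0.049]], [1, [-0.104, -0.004, -0.008], [0, 0, 0.049]], [1, [-0.104, 0.004, -0.008], [0, 0, 0.049]], [1, [-0.104, 0.012, -0.008], [0, 0, 0.049]]]}}

```text
t: 1.3
ee_pos: [0.323, 0.2996, 0.324]
eef_rot: [3.141, -0.0, 2.068]
ft_force: [-0.0, 0.6, -0.2]
grip_width: 0.0852
finger_force: 0.0
```

Emit:
{"op": "apply_moves", "data": {"moves": [[1, [-0.103, 0.02, -0.008], [0, 0, 0.049]], [1, [-0.101, 0.028, -0.008], [0, 0, 0.049]], [1, [-0.098, 0.035, -0.008], [0, 0, 0.049]], [1, [-0.095, 0.043, -0.008], [0, 0, 0.049]], [1, [-0.092, 0.05, -0.008], [0, 0, 0.049]], [1, [-0.088, 0.057, -0.008], [0, 0, 0.049]], [1, [-0.083, 0.063, -0.008], [0, 0, 0.049]], [1, [-0.078, 0.069, -0.008], [0, 0, 0.049]], [1, [-0.073, 0.075, -0.008], [0, 0, 0.049]], [1, [-0.067, 0.081, -0.008], [0, 0, 0.049]]]}}

```text
t: 2.3
ee_pos: [0.4894, 0.0978, 0.344]
eef_rot: [3.142, -0.0, 1.298]
ft_force: [0.4, 0.1, -0.1]
grip_width: 0.0854
finger_force: 0.0
```

Emit:
{"op": "apply_moves", "data": {"moves": [[1, [0, 0, 0], [0, 0, 0]], [1, [0, 0, 0], [0, 0, 0]]]}}

```text
t: 2.5
ee_pos: [0.4888, 0.0987, 0.3437]
eef_rot: [-3.141, -0.0, 1.302]
ft_force: [-0.1, 0.4, 1.3]
grip_width: 0.0852
finger_force: 0.0
```

```bash
python3 - <<'E'
from h import *
s=monitor.state();c=imaging.camera("wrist");np.save("w1.npy",[s["ee_pos"],s["eef_rot"]])
print(s["t"],s["ee_pos"],np.degrees(s["eef_rot"]),s["q"]);cv2.imwrite("pics/w1.png",c["color"])
print(proj(c,[[.4919,.1025,.2268]],s))
E
```

```text
2.5 [0.4887967  0.09867919 0.3436675 ] [-1.79963204e+02 -9.49369887e-03  7.45779872e+01] [ 1.24971182e-01 -2.84620799e-02  1.40357850e+00  4.07424497e-04
  1.76700556e+00  3.94215353e-01]
[[327.49696367 217.33817812]]
```

View pics/w1.png

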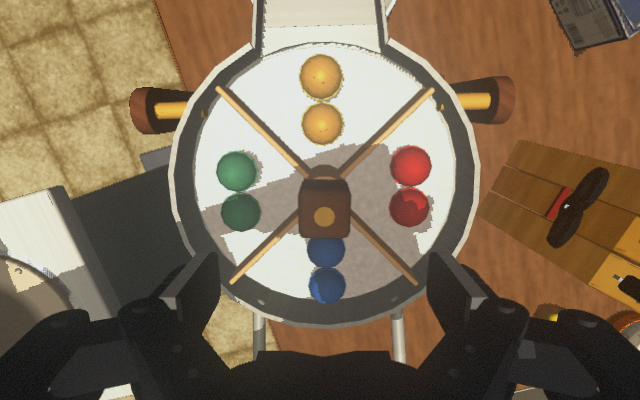

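The knob's top face is at about x 299–350, y 190–237, its dot is at (324,216), and its sides line up with the image axes. I'll get the exact centre and the stand's angle from the pins.

```bash
python3 - <<'E'
from h import *
s=dict(zip(("ee_pos","eef_rot"),np.load("w1.npy")));c=imaging.camera("wrist")
cc,ct=imaging.camera("scene"),imaging.camera("top")
X,e=tri(ray(c,(324.3,216),s),ray(cc,(309.6,228.2)),ray(ct,(289.9,228.3)));print(X,e)
print("knob@.228",onz(c,(324.3,216),.228,s))
a,b=onz(c,(170,109),.152,s),onz(c,(482,101),.152,s);d=b-a;print("pins",a,b,np.degrees(np.arctan2(d[1],d[0])))
D=[onz(c,p,.175,s)-onz(c,(324.3,216),.228,s) for p in((219,89),(432,91),(414,283),(233,282))]
print([ (round(float(np.degrees(np.arctan2(q[1],q[0]))),1),round(float(np.hypot(q[0],q[1])),3)) for q in D])
E
python3 -c "
from plan import *
rows([.4905,.1005,.266],74.6,8,1)"
```

```text
[0.49118453 0.10314095 0.22759856] [0.0011270658778061236, 0.0007733036334489149, 0.0010292131644831473]
knob@.228 [0.49046173 0.10412363 0.228     ]
pins [0.39669342 0.19017145 0.152     ] [0.61856179 0.13482232 0.152     ] -14.00757064845759
[(119.0, 0.099), (28.9, 0.1), (-61.2, 0.099), (-150.3, 0.099)]
--
[1, [0.001, 0.001, 0.039], [0.0, -0.0, 0.0001]],
[1, [0.001, 0.001, 0.039], [0.0, -0.0, 0.0001]],
[1, [0.001, 0.001, 0.039], [0.0, -0.0, 0.0001]],
[1, [0.001, 0.001, 0.039], [0.0, -0.0, 0.0001]],
[1, [0.001, 0.001, 0.039], [0.0, -0.0, 0.0001]],
[1, [0.001, 0.001, 0.039], [0.0, -0.0, 0.0001]],
[1, [0.001, 0.001, 0.039], [0.0, -0.0, 0.0001]],
[1, [0.001, 0.001, 0.039], [0.0, -0.0, 0.0001]],
```

Emit:
{"op": "apply_moves", "data": {"moves": [[1, [0.01, 0.002, 0.031], [0, 0, 0]], [1, [0.01, 0.002, 0.04], [0, 0, 0]], [1, [0, 0, 0.06], [0, 0, 0]], [1, [0, 0, 0.06], [0, 0, 0]], [1, [0, 0, 0.06], [0, 0, 0]], [1, [0, 0, 0.04], [0, 0, 0]], [1, [0, 0, 0.02], [0, 0, 0]], [1, [0, 0, 0], [0, 0, 0]], [0, [0, 0, 0], [0, 0, 0]], [0, [0, 0, 0], [0, 0, 0]]], "grip_force": 40}}

```text
t: 3.7
ee_pos: [0.4914, 0.1033, 0.267]
eef_rot: [3.14, -0.001, 1.301]
ft_force: [-0.3, 0.1, 0.9]
grip_width: 0.0592
finger_force: 0.0
```

Emit:
{"op": "apply_moves", "data": {"moves": [[0, [0, 0, 0], [0, 0, 0]], [0, [0, 0, 0], [0, 0, 0]], [0, [0, 0, 0], [0, 0, 0]], [0, [0, 0, 0], [0, 0, 0]], [0, [0, 0, 0], [0, 0, 0]]]}}

```text
t: 4.2
ee_pos: [0.4907, 0.1035, 0.2671]
eef_rot: [-3.141, -0.0, 1.302]
ft_force: [-4.5, -0.2, 4.5]
grip_width: 0.0304
finger_force: 39.1
```

Emit:
{"op": "apply_moves", "data": {"moves": [[0, [0, 0, 0], [0, 0, -0.01]], [0, [0, 0, 0], [0, 0, -0.02]], [0, [0, 0, 0], [0, 0, -0.03]], [0, [0, 0, 0], [0, 0, -0.036]], [0, [0, 0, 0], [0, 0, -0.036]], [0, [0, 0, 0], [0, 0, -0.036]], [0, [0, 0, 0], [0, 0, -0.036]], [0, [0, 0, 0], [0, 0, -0.036]], [0, [0, 0, 0], [0, 0, -0.036]], [0, [0, 0, 0], [0, 0, -0.036]]]}}

```text
t: 5.2
ee_pos: [0.4912, 0.1034, 0.2671]
eef_rot: [3.14, -0.0, 1.794]
ft_force: [-1.3, 0.4, 2.9]
grip_width: 0.0305
finger_force: 39.2
```

Emit:
{"op": "apply_moves", "data": {"moves": [[0, [0, 0, 0], [0, 0, -0.036]], [0, [0, 0, 0], [0, 0, -0.036]], [0, [0, 0, 0], [0, 0, -0.036]], [0, [0, 0, 0], [0, 0, -0.036]], [0, [0, 0, 0], [0, 0, -0.036]], [0, [0, 0, 0], [0, 0, -0.036]], [0, [0, 0, 0], [0, 0, -0.036]], [0, [0, 0, 0], [0, 0, -0.036]], [0, [0, 0, 0], [0, 0, -0.036]], [0, [0, 0, 0], [0, 0, -0.036]]]}}

```text
t: 6.2
ee_pos: [0.4917, 0.1037, 0.2671]
eef_rot: [3.139, 0.001, 2.36]
ft_force: [3.3, 3.9, 2.0]
grip_width: 0.0303
finger_force: 39.3
```

Emit:
{"op": "apply_moves", "data": {"moves": [[0, [0, 0, 0], [0, 0, -0.036]], [0, [0, 0, 0], [0, 0, -0.036]], [0, [0, 0, 0], [0, 0, -0.036]], [0, [0, 0, 0], [0, 0, -0.036]], [0, [0, 0, 0], [0, 0, -0.036]], [0, [0, 0, 0], [0, 0, -0.036]], [0, [0, 0, 0], [0, 0, -0.036]], [0, [0, 0, 0], [0, 0, -0.03]], [0, [0, 0, 0], [0, 0, -0.02]], [0, [0, 0, 0], [0, 0, -0.01]]]}}

```text
t: 7.2
ee_pos: [0.492, 0.1042, 0.2672]
eef_rot: [3.138, 0.003, 2.849]
ft_force: [4.9, 5.1, 1.2]
grip_width: 0.0301
finger_force: 39.4
```

Emit:
{"op": "apply_moves", "data": {"moves": [[0, [0, 0, 0], [0, 0, 0]], [0, [0, 0, 0], [0, 0, 0]], [0.8, [0, 0, 0], [0, 0, 0]], [0.8, [0, 0, 0], [0, 0, 0]], [0.8, [0, 0, 0], [0, 0, 0]], [0.8, [0, 0, 0], [0, 0, 0]]]}}

```text
t: 7.8
ee_pos: [0.4911, 0.1032, 0.2661]
eef_rot: [-3.142, -0.0, 2.847]
ft_force: [-0.4, 0.8, -0.7]
grip_width: 0.0677
finger_force: 0.0
```

Emit:
{"op": "apply_moves", "data": {"moves": [[0.8, [0, 0, -0.04], [0, 0, 0]], [0.8, [0, 0, -0.08], [0, 0, 0]], [0.8, [0, 0, -0.12], [0, 0, 0]], [0.8, [0, 0, -0.12], [0, 0, 0]], [0.8, [0, 0, -0.04], [0, 0, 0]]]}}

```text
t: 8.3
ee_pos: [0.4914, 0.1033, 0.3705]
eef_rot: [3.139, 0.006, 2.847]
ft_force: [-0.0, -0.0, -0.3]
grip_width: 0.0683
finger_force: 0.0
```

```bash
python3 -c "
from plan import *
rows([.4535,-.0515,.34],166.1,10,.42)"
```

```text
--
[0.42, [-0.003, -0.064, 0.012], [0.0002, 0.0004, -0.0033]],
[0.42, [-0.003, -0.064, 0.012], [0.0002, 0.0004, -0.0033]],
[0.42, [-0.003, -0.064, 0.012], [0.0002, 0.0004, -0.0033]],
[0.42, [-0.002, -0.064, 0.012], [0.0002, 0.0004, -0.0033]],
[0.42, [-0.002, -0.064, 0.012], [0.0002, 0.0004, -0.0033]],
[0.42, [-0.002, -0.064, 0.012], [0.0002, 0.0004, -0.0033]],
[0.42, [-0.001, -0.064, 0.012], [0.0002, 0.0004, -0.0033]],
[0.42, [-0.001, -0.064, 0.012], [0.0002, 0.0004, -0.0033]],
[0.42, [-0.001, -0.064, 0.012], [0.0002, 0.0004, -0.0033]],
[0.42, [-0.0, -0.064, 0.012], [0.0002, 0.0004, -0.0033]],
```

Emit:
{"op": "apply_moves", "data": {"moves": [[0.42, [-0.002, -0.064, 0.012], [0, 0, -0.0033]], [0.42, [-0.002, -0.064, 0.012], [0, 0, -0.0033]], [0.42, [-0.002, -0.064, 0.012], [0, 0, -0.0033]], [0.42, [-0.002, -0.064, 0.012], [0, 0, -0.0033]], [0.42, [-0.002, -0.064, 0.012], [0, 0, -0.0033]], [0.42, [-0.002, -0.064, 0.012], [0, 0, -0.0033]], [0.42, [-0.001, -0.064, 0.012], [0, 0, -0.0033]], [0.42, [-0.001, -0.064, 0.012], [0, 0, -0.0033]], [0.42, [-0.001, -0.064, 0.012], [0, 0, -0.0033]], [0.42, [0, -0.064, 0.012], [0, 0, -0.0033]]]}}

```text
t: 9.3
ee_pos: [0.4515, -0.0525, 0.3355]
eef_rot: [3.142, -0.001, 2.899]
ft_force: [-0.1, -0.9, 0.8]
grip_width: 0.0357
finger_force: 0.0
```

Emit:
{"op": "apply_moves", "data": {"moves": [[0.42, [0, 0, 0], [0, 0, 0]], [0.42, [0, 0, 0], [0, 0, 0]], [0.42, [0, 0, 0], [0, 0, 0]]]}}

```text
t: 9.6
ee_pos: [0.452, -0.0513, 0.3362]
eef_rot: [3.141, -0.0, 2.899]
ft_force: [0.6, -0.6, -0.4]
grip_width: 0.0357
finger_force: 0.0
```

```bash
python3 - <<'E'
from h import *
s=monitor.state();c=imaging.camera("wrist");np.save("w2.npy",[s["ee_pos"],s["eef_rot"]])
t=imaging.camera("scene")
print(s["t"],s["ee_pos"],np.degrees(s["eef_rot"]),s["grip_width"])
u=np.array([np.cos(np.radians(-13.9)),np.sin(np.radians(-13.9)),0])
m=np.array([.4535,-.0515,.195]);P=proj(c,[m-.055*u,m,m+.055*u],s);print(P)
cv2.imwrite("pics/w2.png",np.vstack([c["color"][:,:],cv2.resize(t["color"][190:350,225:395],(640,200))]) if 0 else np.hstack([c["color"],np.vstack([cv2.resize(t["color"][190:350,235:395],(160,160)),np.zeros((240,160,3),np.uint8)])]))
E
```

```text
9.6 [ 0.45200258 -0.05132013  0.33615947] [ 1.79981838e+02 -1.62085354e-03  1.66120597e+02] 0.035695431332893456
[[323.93298757 128.27837358]
 [323.86176013 215.79179394]
 [323.7975827  292.62841802]]
```

View pics/w2.png

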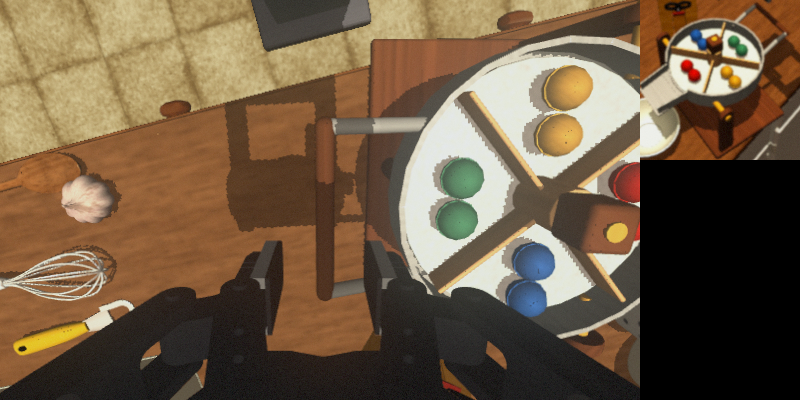

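The red pair now faces the chute (small view). The bar runs from (325,118) to (325,300), which matches the prediction (x 324), so I'll go down and grip it.

Emit:
{"op": "apply_moves", "data": {"moves": [[0.42, [0, 0, 0.03], [0, 0, 0]], [0.42, [0, 0, 0.06], [0, 0, 0]], [0.42, [0, 0, 0.06], [0, 0, 0]], [0.42, [0, 0, 0.06], [0, 0, 0]], [0.42, [0, 0, 0.06], [0, 0, 0]], [0.42, [0, 0, 0.05], [0, 0, 0]], [0.42, [0, 0, 0.03], [0, 0, 0]], [0.42, [0, 0, 0], [0, 0, 0]], [0, [0, 0, 0], [0, 0, 0]], [0, [0, 0, 0], [0, 0, 0]]], "grip_force": 40}}

```text
t: 10.7
ee_pos: [0.4524, -0.0506, 0.2495]
eef_rot: [3.137, 0.002, 2.9]
ft_force: [-0.6, -1.8, -0.0]
grip_width: 0.0105
finger_force: 38.9
```

Emit:
{"op": "apply_moves", "data": {"moves": [[0, [0, 0, 0], [0, 0, 0]], [0, [0, 0, 0], [0, 0, 0]], [0, [0, 0, 0], [0, 0, 0]], [0, [0, 0, 0], [0, 0, 0]]]}}

```text
t: 11.1
ee_pos: [0.4524, -0.0507, 0.2495]
eef_rot: [3.138, 0.002, 2.9]
ft_force: [1.1, 6.8, -1.1]
grip_width: 0.0106
finger_force: 39.0
```

```bash
python3 - <<'E'
from h import *
s=monitor.state();print(s["ee_pos"],s["ft_force"],s["grip_width"])
# arc: 30 rows with smooth ramp to 0.68 rad; tool y=stand +y, tool z=down
n=30;f=lambda u:u*u*(3-2*u)
th=.67*f(np.arange(n+1)/n);r=np.hypot(220,45)/1000;a=np.arctan2(45,-220)-th
d=np.diff(np.c_[r*np.cos(a),r*np.sin(a)],axis=0)/.25
for i in range(n):
    if i%10==0:print("--")
    print([0,[0,float(d[i,0].round(4)),float(-d[i,1].round(4))],[0,0,0]],end=", ")
E
```

```text
[ 0.45241442 -0.05065574  0.24950031] [ 1.06437287  6.83983803 -1.14940883] 0.010550261906182594
--
[0, [0, 0.0004, -0.0019], [0, 0, 0]], [0, [0, 0.0012, -0.0056], [0, 0, 0]], [0, [0, 0.002, -0.009], [0, 0, 0]], [0, [0, 0.0028, -0.0121], [0, 0, 0]], [0, [0, 0.0037, -0.0149], [0, 0, 0]], [0, [0, 0.0047, -0.0174], [0, 0, 0]], [0, [0, 0.0057, -0.0196], [0, 0, 0]], [0, [0, 0.0068, -0.0215], [0, 0, 0]], [0, [0, 0.008, -0.0231], [0, 0, 0]], [0, [0, 0.0092, -0.0244], [0, 0, 0]], --
[0, [0, 0.0104, -0.0253], [0, 0, 0]], [0, [0, 0.0116, -0.0259], [0, 0, 0]], [0, [0, 0.0128, -0.0263], [0, 0, 0]], [0, [0, 0.0139, -0.0263], [0, 0, 0]], [0, [0, 0.0149, -0.0261], [0, 0, 0]], [0, [0, 0.0158, -0.0256], [0, 0, 0]], [0, [0, 0.0165, -0.0248], [0, 0, 0]], [0, [0, 0.017, -0.0238], [0, 0, 0]], [0, [0, 0.0173, -0.0226], [0, 0, 0]], [0, [0, 0.0173, -0.0212], [0, 0, 0]], --
[0, [0, 0.017, -0.0197], [0, 0, 0]], [0, [0, 0.0165, -0.018], [0, 0, 0]], [0, [0, 0.0157, -0.0162], [0, 0, 0]], [0, [0, 0.0145, -0.0144], [0, 0, 0]], [0, [0, 0.0131, -0.0124], [0, 0, 0]], [0, [0, 0.0113, -0.0103], [0, 0, 0]], [0, [0, 0.0093, -0.0082], [0, 0, 0]], [0, [0, 0.0069, -0.006], [0, 0, 0]], [0, [0, 0.0043, -0.0037], [0, 0, 0]], [0, [0, 0.0015, -0.0013], [0, 0, 0]],
```

Emit:
{"op": "apply_moves", "data": {"moves": [[0, [0, 0.0005, -0.002], [0, 0, 0]], [0, [0, 0.001, -0.0055], [0, 0, 0]], [0, [0, 0.002, -0.009], [0, 0, 0]], [0, [0, 0.003, -0.012], [0, 0, 0]], [0, [0, 0.0035, -0.015], [0, 0, 0]], [0, [0, 0.0045, -0.0175], [0, 0, 0]], [0, [0, 0.0055, -0.0195], [0, 0, 0]], [0, [0, 0.007, -0.0215], [0, 0, 0]], [0, [0, 0.008, -0.023], [0, 0, 0]], [0, [0, 0.009, -0.0245], [0, 0, 0]]]}}

```text
t: 12.1
ee_pos: [0.4549, -0.0404, 0.2859]
eef_rot: [3.14, 0.001, 2.9]
ft_force: [3.1, 4.5, -6.9]
grip_width: 0.0108
finger_force: 38.8
```

Emit:
{"op": "apply_moves", "data": {"moves": [[0, [0, 0.0105, -0.0255], [0, 0, 0]], [0, [0, 0.0115, -0.026], [0, 0, 0]], [0, [0, 0.013, -0.0265], [0, 0, 0]], [0, [0, 0.014, -0.0265], [0, 0, 0]], [0, [0, 0.015, -0.026], [0, 0, 0]], [0, [0, 0.016, -0.0255], [0, 0, 0]], [0, [0, 0.0165, -0.025], [0, 0, 0]], [0, [0, 0.017, -0.024], [0, 0, 0]], [0, [0, 0.017, -0.0225], [0, 0, 0]], [0, [0, 0.017, -0.021], [0, 0, 0]]]}}

```text
t: 13.1
ee_pos: [0.4634, -0.0056, 0.3491]
eef_rot: [-3.14, 0.001, 2.898]
ft_force: [2.0, -3.7, -1.5]
grip_width: 0.0104
finger_force: 38.9
```

Emit:
{"op": "apply_moves", "data": {"moves": [[0, [0, 0.017, -0.0195], [0, 0, 0]], [0, [0, 0.0165, -0.018], [0, 0, 0]], [0, [0, 0.0155, -0.016], [0, 0, 0]], [0, [0, 0.0145, -0.0145], [0, 0, 0]], [0, [0, 0.013, -0.0125], [0, 0, 0]], [0, [0, 0.0115, -0.0105], [0, 0, 0]], [0, [0, 0.009, -0.008], [0, 0, 0]], [0, [0, 0.007, -0.006], [0, 0, 0]], [0, [0, 0.0045, -0.0035], [0, 0, 0]], [0, [0, 0.0015, -0.0015], [0, 0, 0]]]}}

```text
t: 14.1
ee_pos: [0.4697, 0.0205, 0.3776]
eef_rot: [-3.14, 0.002, 2.897]
ft_force: [-0.1, -8.5, 4.7]
grip_width: 0.0104
finger_force: 39.0
```

Emit:
{"op": "apply_moves", "data": {"moves": [[0, [0, 0, 0], [0, 0, 0]], [0, [0, 0, 0], [0, 0, 0]], [0, [0, 0, 0], [0, 0, 0]], [0, [0, 0, 0], [0, 0, 0]], [0, [0, 0, 0], [0, 0, 0]], [0, [0, 0, 0], [0, 0, 0]], [0, [0, 0, 0], [0, 0, 0]], [0, [0, 0, 0], [0, 0, 0]], [0, [0, 0, 0], [0, 0, 0]], [0, [0, 0, 0], [0, 0, 0]]]}}

```text
t: 15.1
ee_pos: [0.4697, 0.0205, 0.3775]
eef_rot: [-3.14, 0.002, 2.897]
ft_force: [-1.1, -7.8, 5.1]
grip_width: 0.0105
finger_force: 39.1
```

```bash
python3 - <<'E'
from h import *
s=imaging.camera("scene");t=imaging.camera("top")
a=cv2.resize(s["color"][190:350,205:395],(400,337),interpolation=3);b=cv2.resize(t["color"][180:280,215:355],(400,286),interpolation=3)
o=np.zeros((337,800,3),np.uint8);o[:,:400]=a;o[:286,400:]=b;cv2.imwrite("pics/tip.png",o)
E
```

```text
(no output)
```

View pics/tip.png

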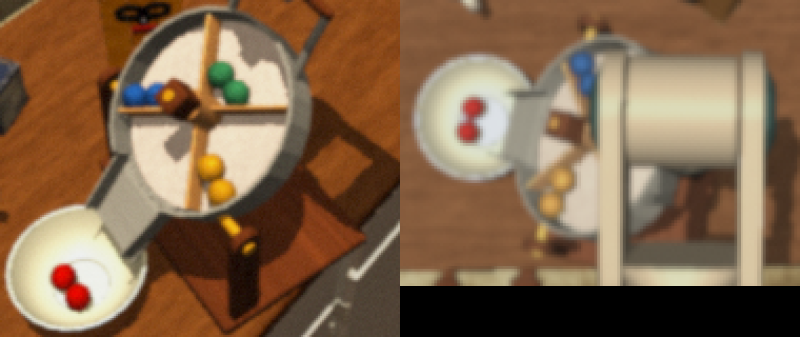

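Both reds are in the bowl and the other six are still in the wheel. I'll lower along the reversed arc.

Emit:
{"op": "apply_moves", "data": {"moves": [[0, [0, -0.0015, 0.0015], [0, 0, 0]], [0, [0, -0.0045, 0.0035], [0, 0, 0]], [0, [0, -0.007, 0.006], [0, 0, 0]], [0, [0, -0.009, 0.008], [0, 0, 0]], [0, [0, -0.0115, 0.0105], [0, 0, 0]], [0, [0, -0.013, 0.0125], [0, 0, 0]], [0, [0, -0.0145, 0.0145], [0, 0, 0]], [0, [0, -0.0155, 0.016], [0, 0, 0]], [0, [0, -0.0165, 0.018], [0, 0, 0]], [0, [0, -0.017, 0.0195], [0, 0, 0]]]}}

```text
t: 16.2
ee_pos: [0.4633, -0.0057, 0.3493]
eef_rot: [-3.142, 0.002, 2.898]
ft_force: [0.0, -4.0, 2.3]
grip_width: 0.0102
finger_force: 39.5
```

Emit:
{"op": "apply_moves", "data": {"moves": [[0, [0, -0.017, 0.021], [0, 0, 0]], [0, [0, -0.017, 0.0225], [0, 0, 0]], [0, [0, -0.017, 0.024], [0, 0, 0]], [0, [0, -0.0165, 0.025], [0, 0, 0]], [0, [0, -0.016, 0.0255], [0, 0, 0]], [0, [0, -0.015, 0.026], [0, 0, 0]], [0, [0, -0.014, 0.0265], [0, 0, 0]], [0, [0, -0.013, 0.0265], [0, 0, 0]], [0, [0, -0.0115, 0.026], [0, 0, 0]], [0, [0, -0.0105, 0.0255], [0, 0, 0]]]}}

```text
t: 17.2
ee_pos: [0.4547, -0.0411, 0.2854]
eef_rot: [3.141, 0.0, 2.899]
ft_force: [3.5, -4.5, -0.5]
grip_width: 0.0106
finger_force: 39.5
```

Emit:
{"op": "apply_moves", "data": {"moves": [[0, [0, -0.009, 0.0245], [0, 0, 0]], [0, [0, -0.008, 0.023], [0, 0, 0]], [0, [0, -0.007, 0.0215], [0, 0, 0]], [0, [0, -0.0055, 0.0195], [0, 0, 0]], [0, [0, -0.0045, 0.0175], [0, 0, 0]], [0, [0, -0.0035, 0.015], [0, 0, 0]], [0, [0, -0.003, 0.012], [0, 0, 0]], [0, [0, -0.002, 0.009], [0, 0, 0]], [0, [0, -0.001, 0.0055], [0, 0, 0]], [0, [0, -0.0005, 0.002], [0, 0, 0]]]}}

```text
t: 18.2
ee_pos: [0.4523, -0.0506, 0.2528]
eef_rot: [3.138, 0.004, 2.9]
ft_force: [-6.9, 7.6, 26.5]
grip_width: 0.0099
finger_force: 41.6
```

Emit:
{"op": "apply_moves", "data": {"moves": [[0, [0, 0, 0], [0, 0, 0]], [0, [0, 0, 0], [0, 0, 0]], [0, [0, 0, 0], [0, 0, 0]]]}}

```text
t: 18.5
ee_pos: [0.4523, -0.0506, 0.2528]
eef_rot: [3.138, 0.004, 2.901]
ft_force: [-7.4, 6.3, 24.4]
grip_width: 0.0103
finger_force: 41.5
```

It presses down on its rest with 24 N, so it is level. I'll ease off, open and withdraw.

Emit:
{"op": "apply_moves", "data": {"moves": [[0, [0, 0, -0.004], [0, 0, 0]], [0, [0, 0, -0.004], [0, 0, 0]], [0, [0, 0, 0], [0, 0, 0]], [0.42, [0, 0, 0], [0, 0, 0]], [0.42, [0, 0, 0], [0, 0, 0]], [0.42, [0, 0, 0], [0, 0, 0]], [0.42, [0, 0, 0], [0, 0, 0]], [0.42, [0, 0, -0.03], [0, 0, 0]], [0.42, [0, 0, -0.06], [0, 0, 0]], [0.42, [0, 0, -0.1], [0, 0, 0]]]}}

```text
t: 19.5
ee_pos: [0.4514, -0.0518, 0.2977]
eef_rot: [-3.142, -0.003, 2.899]
ft_force: [0.5, -0.4, 0.2]
grip_width: 0.0363
finger_force: 0.0
```

Emit:
{"op": "apply_moves", "data": {"moves": [[0.42, [0, 0, -0.12], [0, 0, 0]], [0.42, [0, 0, -0.12], [0, 0, 0]], [0.42, [0, -0.1, 0], [0, 0, 0]], [0.42, [0, -0.15, 0], [0, 0, 0]], [0.42, [0, -0.15, 0], [0, 0, 0]], [0.42, [0, -0.1, 0], [0, 0, 0]], [0.42, [0, 0, 0], [0, 0, 0]], [0.42, [0, 0, 0], [0, 0, 0]]]}}

```text
t: 20.3
ee_pos: [0.4218, -0.1733, 0.3584]
eef_rot: [3.141, 0.0, 2.898]
ft_force: [-0.5, 0.9, 0.0]
grip_width: 0.0359
finger_force: 0.0
```

```bash
python3 - <<'E'
from h import *
s=imaging.camera("scene");t=imaging.camera("top");print(monitor.state()["t"],monitor.state()["ft_force"])
a=cv2.resize(s["color"][190:350,205:395],(400,337),interpolation=3);b=cv2.resize(t["color"][140:280,215:440],(400,249),interpolation=3)
o=np.zeros((337,800,3),np.uint8);o[:,:400]=a;o[:249,400:]=b;cv2.imwrite("pics/end.png",o)
E
```

```text
20.4 [-0.67727634 -0.21131581  0.5921171 ]
```

View pics/end.png

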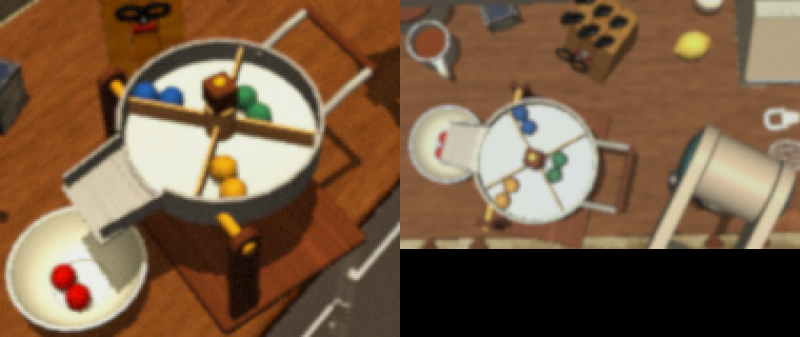

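The carousel is level, the reds rest in the bowl at (64,276) and (78,296), the other six are in the wheel, and the arm is clear of everything.

```bash
python3 -c "
from workcell import order
print(order.sign_off())"
```

```text
the job is handed in; nothing more can be done
None
```

I handed the job in at about 20 s of the 72 s allowed: the last pictures show both red chocolates in the bowl, the other six in the level, released carousel, and the arm clear, but `sign_off()` returned no verdict.

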